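# Sweep the silver blanks off the bench board into the red tray

## Task

With the fingertips, sweep the two silver discs and the silver ring across the wooden board and over its open edge, so that all three drop into the red tray beside it. Only push them along the board: do not pick them up, and none may end in the turquoise tray or on the bench. Leave the steel punch and the little amber jar standing where they are, then move away clear of everything.

Things in the scene. Friction and masses are not known exactly. Their poses are not given: they have to be found in the camera images.
- board: Fixed wooden board, 260 x 260 mm, flat top 45 mm above the bench. Origin at the centre of its underside (bench level); x and y along its edges, z up. Two lips, 8 mm wide and 8 mm high, run along its x = +126 mm and x = -126 mm edges; its two edges at y = +130 mm and y = -130 mm are open, one tray beside each. The slab is 16 mm thick and overhangs the trays by 12 mm.
- red_tray: Fixed open tray of red plastic, 220 (x) x 110 (y) x 28 mm high, 3 mm walls and floor. Origin at the centre of its underside, axes parallel to the board's. It stands against one open edge of the board, at board y = +173 or -173 mm (which one varies), its rim 1 mm under the slab. Things pushed over that edge drop into it.
- turquoise_tray: Fixed open tray like the red one but turquoise, at the board's other open edge, with a few bits of copper scrap fixed in it. Not to be used.
- disc_a: Loose silver disc, 24 mm across, 5 mm thick, about 22 g, lying flat on the board. Origin at the centre of its underside.
- disc_b: Another loose silver disc, just like disc_a.
- ring: Loose silver ring lying flat on the board, 26 mm outside, 18 mm inside, 6 mm high, about 16 g. Origin on its axis at its underside.
- punch: Bystander: dark steel doming punch standing loose on the board near one of its lips, 20 mm across, 56 mm tall. Origin at the centre of its underside.
- jar: Bystander: amber glass jar with a black lid standing loose on the board near the other lip, 28 mm across, 45 mm tall. Origin at the centre of its underside.
Mind the look-alikes: they are no part of the job. Leave any green look-alike of the ring alone. Leave any pink look-alike of the disc_b alone.

How it is judged:
By the outcome, as a careful person would: the job done as asked, in the order asked, and still so for the second after the job is handed in, with the robot touching nothing.
It also fails if it takes over 48 s, if anything falls off the work surface, if the arm or the gripper's body presses on something with over 40 N, if the wrist force passes 120 N, or if a joint passes its speed limit or range.

## Robot

A 7-joint arm with a two-finger parallel gripper is mounted at the origin on the work surface. World frame = base frame: x ahead of the robot, y to its left, z up, the work surface at z = 0. Lengths are in m, angles in rad, forces in N, time in s.
With the tool pointing down it reaches from about 0.4 to 0.875 m from the base axis. Payload 6.5 kg.
Tool frame: the origin (TCP) lies on the centre line of the jaws, within the pads' length; the fingertips stand 17 mm ahead of it and the grasp point (between the pads) lies 2 mm behind it; z points along the fingers, y is the line along which they close (so a half turn about z gives the same grasp; the last joint's range is limited). The gripper opens to 85 mm and grips with 20 to 120 N. Pads are 22 mm wide; open, the fingers measure 114 mm over their backs; the gripper's body (76 mm by 85 mm) begins 54 mm behind the grasp point. The pads swing forward as they close: fully open they stand 13 mm farther back than shut.
Start: joints at [1.132, 0.536, -0.004, 1.538, 0.003, 1.067, -0.071], TCP at [0.237, -0.605, 0.248] pointing down, gripper open.
Joint ranges: [-2.7, 2.7], [-0.37, 2.16], [-1.27, 1.26], [0.24, 2.4], [-1.31, 4.45], [0.19, 1.91], [-2.76, 2.76]. Speed limits (rad/s): [2.39, 2.39, 3.14, 3.14, 3.14, 3.14, 3.14].

## Interface

Orientations are given as a unit quaternion [w, x, y, z].
In Python, from rig import get_state, get_image, close_job gives the robot as it stands.
- The arm moves only by the tool move_arm, never from a script. Its argument "plan" is a list of rows, each an object with "grip": the closure, from 0 (fully open) to 1 (shut); "linear": the shift along the tool's x, y, z in units of 20 mm (1.0 is 20 mm), a list of three; "turn": the turn about the tool's z in units of 0.08 rad (1.0 is 0.08 rad). A call has 1 to 10 rows; each row shifts and turns the commanded pose from where the row before left it, along the tool's axes as they then stand; what a row does not reach is not made up. A row lasts 1/10 s, in which the tool goes at most 50 mm and 8.59 degrees, less where a joint would pass 70% of its speed; a pose out of reach is approached as far as the arm can. A call with a number of a shift or a turn outside -1 to 1 is refused whole. A call with a gripper value outside its range is refused whole. The fingers move at their own pace and stop on an object; "newtons" is the grip in N (left out, the last holds). Time passes only in rows, so rows that do not move let the fingers close. It gives the time, the measured TCP pose, the force, the opening and the grip force at its end, in the units of the state.
- get_state(): the state, without advancing time (a new reading comes with each control period).
- get_image(name): name is "side" or "top"; returns a dict with "img" (420x560x3 uint8, red, green, blue), "fx", "fy", "cx", "cy" (pixels), "camera_from_world" (4x4, takes a point from world to camera coordinates). Camera axes: x right, y up, looking along -z (the intrinsics and any distortion apply to the point x, -y, -z); pixel columns grow to the right and rows downward; lengths in m; the calibration is good to about 2 mm. A picture is of the moment at which its call begins. There is no depth.
- close_job(): hands the job in; it is judged then, once.
The state is a dict: "time_s": time; "qpos": joint angles; "qd": joint speeds; "effort": joint torques, N m; "tool_pos": TCP position; "tcp_rot": TCP orientation; "wrist_force": force on the tool from outside, world axes, zero at the start; "moment": the same for the moment, N m; "opening": finger opening in m; "finger_force": force on a finger pad.
Only numpy, scipy, OpenCV 4.12 (cv2) and the standard library are available. Lean on these libraries where they do the work, as an engineer would, in place of code of your own. Each camera call takes 0.05 s, during which the arm holds its last target. There are 200 camera calls.

## Working session

There is one attempt and no reset: what is moved stays moved. The work goes in short steps, Python scripts to look and compute and a tool call to move; the robot and the scene stay as the last step left them, time stands still between calls to the robot, and variables do not carry over. Pictures are saved under pics/ and viewed, at most 10 in all, crops included, and the job is handed in when it is done.

Besides the shell and the picture viewer there is one more tool, called as a command line: name --argument value ..., lists and objects as JSON in quotes. move_arm: Moves the arm, as the interface text tells. Shifts and turns lie within -1 to 1; 1 stands for 20 mm of shift or 0.08 rad of turn. Its arguments: {"type":"object","properties":{"plan":{"type":"array"},"newtons":{"type":"number"}},"required":["plan"]}

```bash
ls; mkdir -p pics
cat > h.py <<'E'
import numpy as np, cv2
from rig import get_state, get_image, close_job
def save(n,f):
    d=get_image(n); cv2.imwrite('pics/'+f,cv2.cvtColor(d['img'],cv2.COLOR_RGB2BGR)); np.save('pics/'+f+'.npy',{k:v for k,v in d.items()},allow_pickle=True); return d
def unproj(d,u,v,z):
    T=np.array(d['camera_from_world']); R,t=T[:3,:3],T[:3,3]
    r=R.T@np.array([(u-d['cx'])/d['fx'],-(v-d['cy'])/d['fy'],-1]); o=-R.T@t
    return o+r*(z-o[2])/r[2]
E
python3 - <<'E'
from h import *
for n in('top','side'):
    d=save(n,n+'0.png'); print({k:v for k,v in d.items() if k!='img'})
s=get_state();print(s)
E
```

```text
pics
{'fx': 540.4037479901948, 'fy': 540.4037479901948, 'cx': 273.6250441449757, 'cy': 212.3139253505712, 'camera_from_world': array([[-0.01481223, -0.9998566 ,  0.00820793,  0.01737172],
       [ 0.99402635, -0.01383715,  0.10825966, -0.59433932],
       [-0.10813057,  0.00976246,  0.99408877, -0.75746471],
       [ 0.        ,  0.        ,  0.        ,  1.        ]])}
{'fx': 444.2245486748874, 'fy': 444.2245486748874, 'cx': 281.53986421247413, 'cy': 209.0446373120287, 'camera_from_world': array([[-0.85555451, -0.51765798, -0.00752984,  0.51374136],
       [ 0.322856  , -0.54485422,  0.77388493, -0.22624272],
       [-0.40471037,  0.65966968,  0.63328147, -0.52486924],
       [ 0.        ,  0.        ,  0.        ,  1.        ]])}
{'time_s': 0.1, 'qpos': array([ 1.13181335,  0.53710213, -0.004439  ,  1.53873813,  0.00256405,
        1.06729087, -0.07121657]), 'qd': array([ 9.16286206e-04, -2.39749345e-03,  2.65697495e-04, -2.79441786e-03,
        2.63661732e-06, -5.32125283e-04,  5.17804751e-05]), 'effort': array([ 3.84835701e-03, -5.84563959e+01,  1.05253413e+00, -2.59778094e+01,
        1.27291755e-02,  4.55256435e-03, -3.33260246e-06]), 'tool_pos': array([ 0.23654448, -0.60486908,  0.24750717]), 'tcp_rot': array([-7.44538985e-04,  9.82675528e-01,  1.85332727e-01, -1.82078003e-04]), 'wrist_force': array([-0.79087712,  0.74118692, -0.20342684]), 'moment': array([-0.03290186, -0.03271151,  0.04304318]), 'finger_force': 0.0, 'opening': 0.08576393990954435}
```

View pics/top0.png

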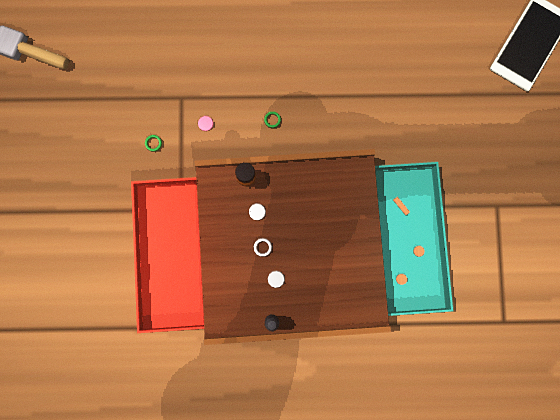

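View pics/side0.png

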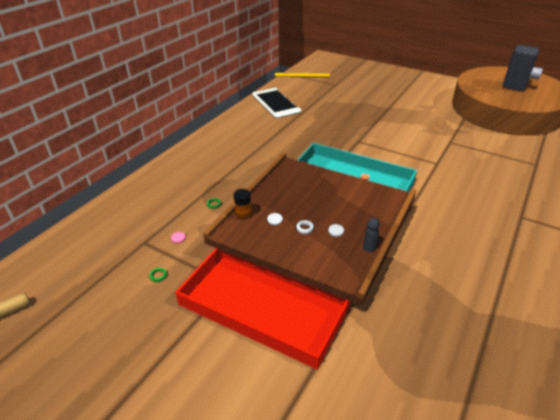

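The top view shows two silver discs at (257,212) and (276,279), and the ring at (263,247). The jar is at (245,173), the punch at (271,323), the red tray on the left (world +y) and the turquoise tray on the right.

Look-alikes, all off the board: green rings at (154,143) and (273,120), and a pink disc at (206,123). I choose the three silver pieces on the board.

Run:
```python
from h import *
d=np.load('pics/top0.png.npy',allow_pickle=True).item()
c=d['img'][150:345,180:400,::-1]; cv2.imwrite('pics/crop.png',cv2.resize(c,None,fx=3,fy=3,interpolation=cv2.INTER_CUBIC))
hsv=cv2.cvtColor(d['img'],cv2.COLOR_RGB2HSV)
m=((hsv[...,1]<60)&(hsv[...,2]>150)).astype('uint8'); m[:150]=0
n,_,st,ce=cv2.connectedComponentsWithStats(m)
for i in range(1,n):
    if st[i,4]>15: print(st[i],ce[i],unproj(d,*ce[i],0.05)[:2].round(4))
for k,u,v,z in [('c_tl',198,165,.045),('c_bl',204,334,.045),('c_tr',376,160,.045),('c_br',389,327,.045)]: print(k,unproj(d,u,v,z)[:2].round(4))
print('jarlid',unproj(d,245,173,.045+.045)[:2],'punchtop',unproj(d,271,323,.101)[:2])
```

```text
[249 203  16  17 212] [256.55188679 211.42924528] [0.5942 0.0334]
[254 238  18  18 124] [262.         246.66935484] [0.5438 0.0262]
[268 271  16  17 215] [275.45581395 278.8       ] [0.4983 0.0078]
c_tl [0.6636 0.1176]
c_bl [0.423  0.1091]
c_tr [ 0.6676 -0.1411]
c_br [ 0.4285 -0.151 ]
jarlid [0.64271267 0.04763747] punchtop [0.44191637 0.01508024]
```

View pics/crop.png

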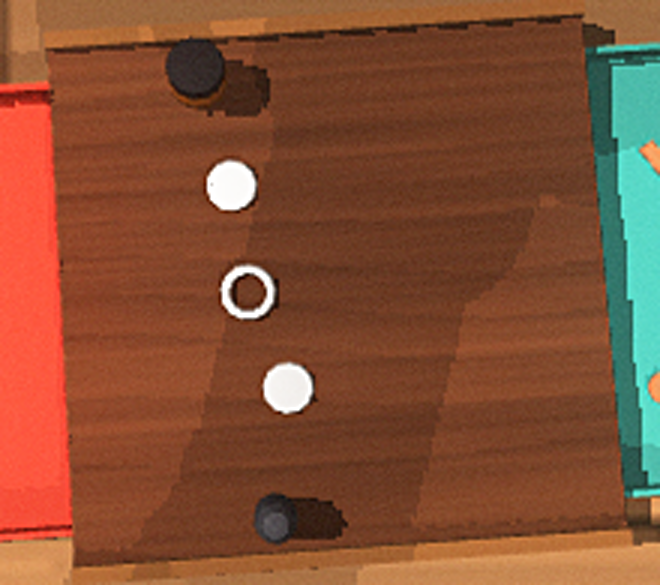

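The crop confirms two discs and a ring in silver, with the jar and punch near the lips. I'll push with the shut fingers along tool -y (world +y), using the 22 mm face. First I turn square to the board, then travel.

move_arm --plan '[{"grip": 1, "linear": [0, 0, 0], "turn": 0.9}, {"grip": 1, "linear": [0, 0, 0], "turn": 0.9}, {"grip": 1, "linear": [0, 0, 0], "turn": 0.9}, {"grip": 1, "linear": [0, 0, 0], "turn": 0.9}, {"grip": 1, "linear": [0, 0, 0], "turn": 0.8}, {"grip": 1, "linear": [0.5, -1, 0], "turn": 0}, {"grip": 1, "linear": [0.5, -1, 0], "turn": 0}, {"grip": 1, "linear": [0.5, -1, 0], "turn": 0}, {"grip": 1, "linear": [0.5, -1, 0], "turn": 0}, {"grip": 1, "linear": [0.5, -1, 0], "turn": 0}]' --newtons 40

```text
time_s: 1.1
tool_pos: [0.2848, -0.5032, 0.2479]
tcp_rot: [-0.0, 1.0, 0.01, -0.0]
wrist_force: [0.0, -0.3, -0.9]
opening: -0.0003
finger_force: 0.0
```

move_arm --plan '[{"grip": 1, "linear": [0.5, -1, 0], "turn": 0}, {"grip": 1, "linear": [0.5, -1, 0], "turn": 0}, {"grip": 1, "linear": [0.5, -1, 0], "turn": 0}, {"grip": 1, "linear": [0.5, -1, 0], "turn": 0}, {"grip": 1, "linear": [0.5, -1, 0], "turn": 0}, {"grip": 1, "linear": [0.5, -1, 0], "turn": 0}, {"grip": 1, "linear": [0.5, -1, 0], "turn": 0}, {"grip": 1, "linear": [0.5, -1, 0], "turn": 0}, {"grip": 1, "linear": [0.5, -1, 0], "turn": 0}, {"grip": 1, "linear": [0.5, -1, 0], "turn": 0}]'

```text
time_s: 2.1
tool_pos: [0.3805, -0.3013, 0.2481]
tcp_rot: [-0.0, 1.0, 0.01, -0.0]
wrist_force: [0.8, 0.4, 0.5]
opening: 0.0
finger_force: 0.0
```

move_arm --plan '[{"grip": 1, "linear": [0.5, -1, 0], "turn": 0}, {"grip": 1, "linear": [0.5, -1, 0], "turn": 0}, {"grip": 1, "linear": [0.5, -1, 0], "turn": 0}, {"grip": 1, "linear": [0.5, -1, 0], "turn": 0}, {"grip": 1, "linear": [0.5, -1, 0], "turn": 0}, {"grip": 1, "linear": [0.5, -1, 0], "turn": 0}, {"grip": 1, "linear": [0.5, -1, 0], "turn": 0}, {"grip": 1, "linear": [0.5, -1, 0], "turn": 0}, {"grip": 1, "linear": [0.5, -1, 0], "turn": 0}, {"grip": 1, "linear": [0.5, -1, 0], "turn": 0}]'

```text
time_s: 3.1
tool_pos: [0.4763, -0.0994, 0.248]
tcp_rot: [-0.0, 1.0, 0.01, -0.0]
wrist_force: [0.7, -0.2, -0.2]
opening: -0.0002
finger_force: 0.0
```

move_arm --plan '[{"grip": 1, "linear": [0.4, -0.8, 0.5], "turn": 0}, {"grip": 1, "linear": [0.4, -0.8, 1], "turn": 0}, {"grip": 1, "linear": [0.3, -0.8, 1], "turn": 0}, {"grip": 1, "linear": [0, 0, 1], "turn": 0}, {"grip": 1, "linear": [0, 0, 1], "turn": 0}, {"grip": 1, "linear": [0, 0, 1], "turn": 0}, {"grip": 1, "linear": [0, 0, 1], "turn": 0}, {"grip": 1, "linear": [0, 0, 1], "turn": 0}, {"grip": 1, "linear": [0, 0, 0.2], "turn": 0}, {"grip": 1, "linear": [0, 0, 0], "turn": 0}]'

```text
time_s: 4.1
tool_pos: [0.4967, -0.0517, 0.0938]
tcp_rot: [-0.0, 1.0, 0.01, -0.001]
wrist_force: [-0.3, 0.5, 0.7]
opening: -0.0002
finger_force: 0.0
```

Run:
```python
from h import *
d=save('side','s1.png'); cv2.imwrite('pics/s1c.png',cv2.resize(d['img'][100:310,200:480,::-1],None,fx=2.8,fy=2.8,interpolation=cv2.INTER_CUBIC))
```

```text
(no output)
```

View pics/s1c.png

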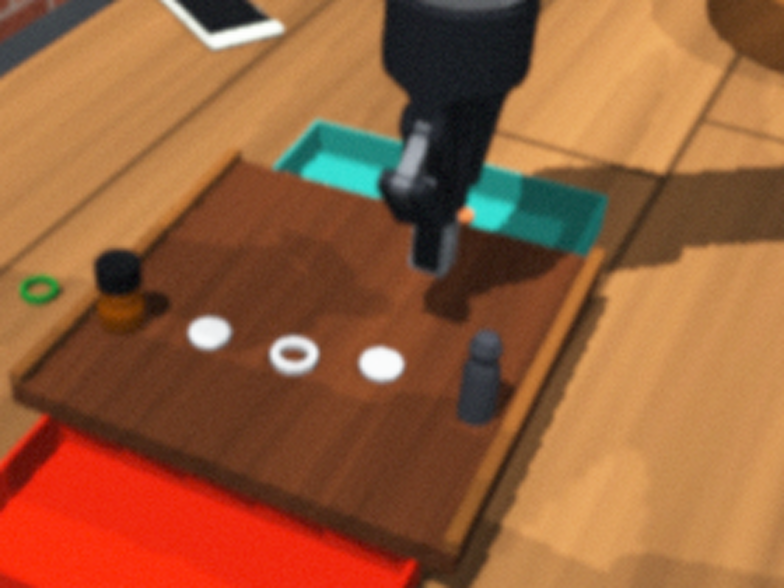

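The shut fingers hang clear behind the right disc, at about (432,268) in the crop. All five pieces are still in place. Next I lower to feel for the board.

move_arm --plan '[{"grip": 1, "linear": [0, 0, 0.5], "turn": 0}, {"grip": 1, "linear": [0, 0, 0.5], "turn": 0}, {"grip": 1, "linear": [0, 0, 0.2], "turn": 0}, {"grip": 1, "linear": [0, 0, 0.1], "turn": 0}, {"grip": 1, "linear": [0, 0, 0], "turn": 0}]'

```text
time_s: 4.65
tool_pos: [0.4971, -0.0518, 0.068]
tcp_rot: [-0.0, 1.0, 0.01, -0.0]
wrist_force: [-0.5, 0.1, -0.0]
opening: -0.0003
finger_force: 0.0
```

move_arm --plan '[{"grip": 1, "linear": [0, 0, 0.1], "turn": 0}, {"grip": 1, "linear": [0, 0, 0.1], "turn": 0}, {"grip": 1, "linear": [0, 0, 0], "turn": 0}]'

```text
time_s: 4.95
tool_pos: [0.4972, -0.0518, 0.0642]
tcp_rot: [0.0, 1.0, 0.01, -0.0]
wrist_force: [-0.1, -0.2, -0.1]
opening: 0.0002
finger_force: 0.0
```

move_arm --plan '[{"grip": 1, "linear": [0.05, -0.5, 0], "turn": 0}, {"grip": 1, "linear": [0, -0.5, 0], "turn": 0}, {"grip": 1, "linear": [0, -0.5, 0], "turn": 0}, {"grip": 1, "linear": [0, -0.5, 0], "turn": 0}, {"grip": 1, "linear": [0, -0.5, 0], "turn": 0}, {"grip": 1, "linear": [0, -0.5, 0], "turn": 0}, {"grip": 1, "linear": [0, -0.5, 0], "turn": 0}, {"grip": 1, "linear": [0, -0.5, 0], "turn": 0}]'

```text
time_s: 5.75
tool_pos: [0.4966, 0.029, 0.0643]
tcp_rot: [0.0, 1.0, 0.01, 0.0]
wrist_force: [0.4, 0.3, -0.5]
opening: -0.0
finger_force: 0.2
```

Run:
```python
from h import *
d=save('side','s2.png'); cv2.imwrite('pics/s2c.png',cv2.resize(d['img'][140:350,170:450,::-1],None,fx=2.8,fy=2.8,interpolation=cv2.INTER_CUBIC))
```

```text
(no output)
```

View pics/s2c.png

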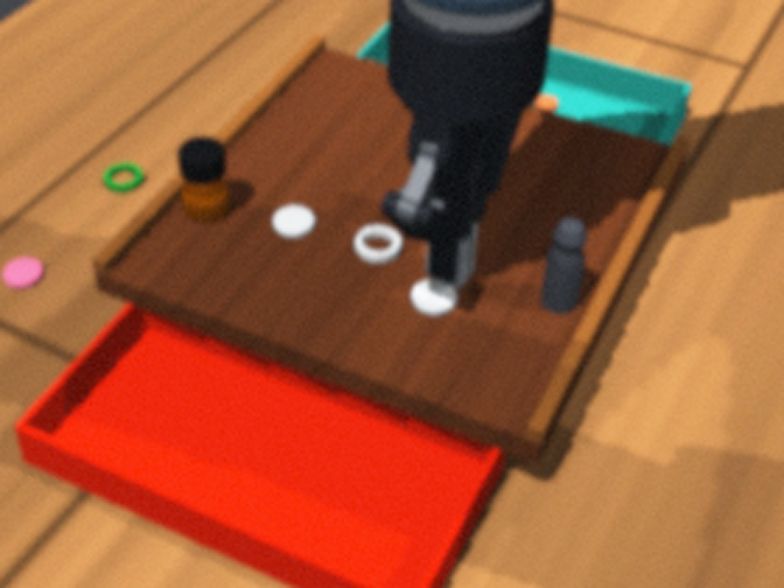

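The disc is being pushed along, at crop (433,297), but about 4 mm toward +x of the face centre. I'll back off a little, re-centre and finish the push.

move_arm --plan '[{"grip": 1, "linear": [0, 0.3, 0], "turn": 0}, {"grip": 1, "linear": [0.2, 0, 0], "turn": 0}, {"grip": 1, "linear": [0, -0.5, 0], "turn": 0}, {"grip": 1, "linear": [0, -0.5, 0], "turn": 0}, {"grip": 1, "linear": [0, -0.5, 0], "turn": 0}, {"grip": 1, "linear": [0, -0.5, 0], "turn": 0}, {"grip": 1, "linear": [0, -0.5, 0], "turn": 0}, {"grip": 1, "linear": [0, -0.5, 0], "turn": 0}, {"grip": 1, "linear": [0, -0.5, 0], "turn": 0}, {"grip": 1, "linear": [0, -0.5, 0], "turn": 0}]'

```text
time_s: 6.8
tool_pos: [0.499, 0.1032, 0.0643]
tcp_rot: [0.0, 1.0, 0.011, -0.0]
wrist_force: [0.1, 0.1, -0.3]
opening: -0.0002
finger_force: 0.0
```

move_arm --plan '[{"grip": 1, "linear": [0, -0.5, 0], "turn": 0}, {"grip": 1, "linear": [0, -0.5, 0], "turn": 0}, {"grip": 1, "linear": [0, -0.2, 0], "turn": 0}, {"grip": 1, "linear": [0, 0, 0], "turn": 0}]'

```text
time_s: 7.2
tool_pos: [0.4985, 0.1271, 0.0643]
tcp_rot: [-0.0, 1.0, 0.011, 0.0]
wrist_force: [-0.1, 0.4, -0.5]
opening: -0.0004
finger_force: 0.0
```

Run:
```python
from h import *
d=save('side','s3.png'); cv2.imwrite('pics/s3c.png',cv2.resize(d['img'][140:350,170:450,::-1],None,fx=2.8,fy=2.8,interpolation=cv2.INTER_CUBIC))
```

```text
(no output)
```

View pics/s3c.png

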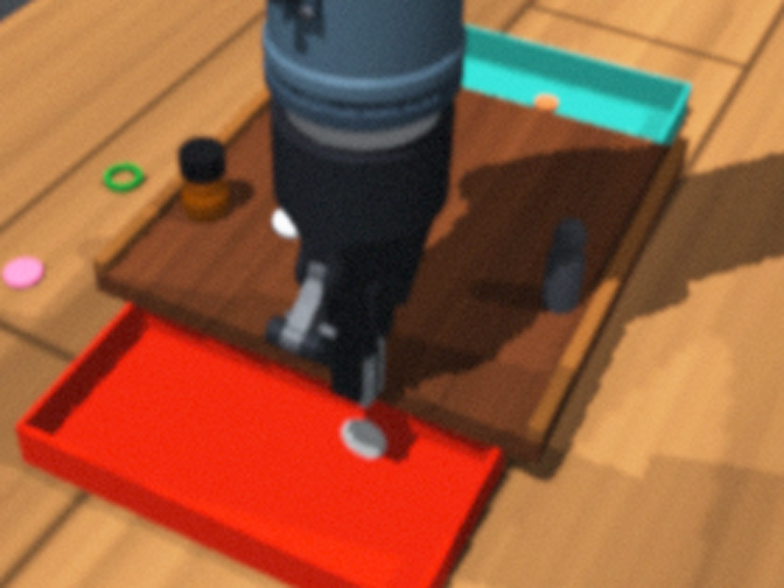

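The disc has gone over the edge into the red tray and is tilting in at crop (363,438). The jar and punch are untouched. Next is the ring: lift, go back and line up.

move_arm --plan '[{"grip": 1, "linear": [0, 0, -0.8], "turn": 0}, {"grip": 1, "linear": [0.2, 1, -0.7], "turn": 0}, {"grip": 1, "linear": [0.4, 1, 0], "turn": 0}, {"grip": 1, "linear": [0.4, 1, 0], "turn": 0}, {"grip": 1, "linear": [0.4, 1, 0], "turn": 0}, {"grip": 1, "linear": [0.4, 1, 0], "turn": 0}, {"grip": 1, "linear": [0.4, 1, 0], "turn": 0}, {"grip": 1, "linear": [0, 1, 0], "turn": 0}, {"grip": 1, "linear": [0, 1, 0], "turn": 0}, {"grip": 1, "linear": [0, 0.15, 0], "turn": 0}]'

```text
time_s: 8.25
tool_pos: [0.5456, -0.0398, 0.0941]
tcp_rot: [0.001, 1.0, 0.008, -0.0]
wrist_force: [-1.0, -0.3, 0.9]
opening: -0.0003
finger_force: 0.0
```

move_arm --plan '[{"grip": 1, "linear": [0, 0, 0.5], "turn": 0}, {"grip": 1, "linear": [0, 0, 0.5], "turn": 0}, {"grip": 1, "linear": [0, 0, 0.3], "turn": 0}, {"grip": 1, "linear": [0, 0, 0.2], "turn": 0}, {"grip": 1, "linear": [0, 0, 0], "turn": 0}]'

```text
time_s: 8.75
tool_pos: [0.5454, -0.0351, 0.0635]
tcp_rot: [-0.0, 1.0, 0.011, -0.001]
wrist_force: [0.7, -0.1, 0.2]
opening: -0.0002
finger_force: 0.0
```

move_arm --plan '[{"grip": 1, "linear": [0.1, -0.3, -0.03], "turn": 0}, {"grip": 1, "linear": [0, -0.5, 0], "turn": 0}, {"grip": 1, "linear": [0, -0.5, 0], "turn": 0}, {"grip": 1, "linear": [0, -0.5, 0], "turn": 0}, {"grip": 1, "linear": [0, -0.5, 0], "turn": 0}, {"grip": 1, "linear": [0, -0.5, 0], "turn": 0}, {"grip": 1, "linear": [0, -0.5, 0], "turn": 0}, {"grip": 1, "linear": [0, -0.5, 0], "turn": 0}]'

```text
time_s: 9.55
tool_pos: [0.5463, 0.0411, 0.0649]
tcp_rot: [0.0, 1.0, 0.01, 0.0]
wrist_force: [0.6, -0.4, -0.5]
opening: -0.0001
finger_force: 0.2
```

Run:
```python
from h import *
d=save('side','s4.png'); cv2.imwrite('pics/s4c.png',cv2.resize(d['img'][140:350,170:450,::-1],None,fx=2.8,fy=2.8,interpolation=cv2.INTER_CUBIC))
```

```text
(no output)
```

View pics/s4c.png

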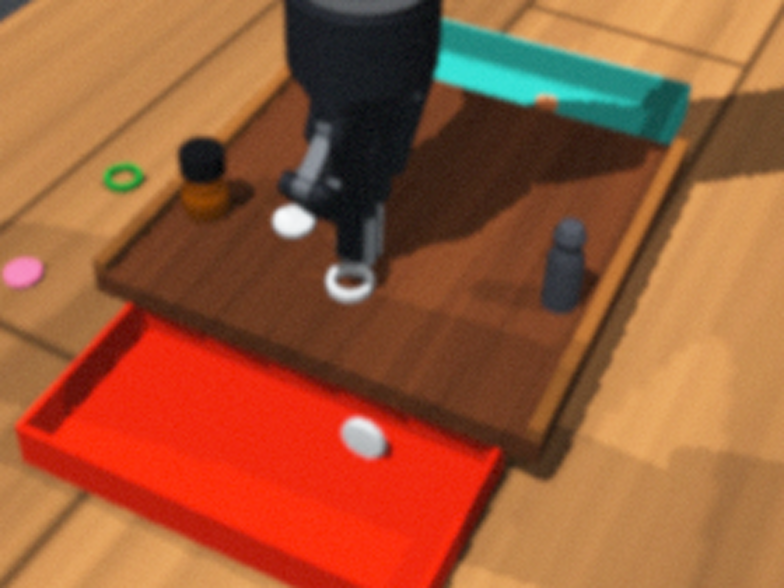

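The first disc lies in the red tray, leaning, at (363,438). The ring at (350,282) is centred on the finger, so I push on.

move_arm --plan '[{"grip": 1, "linear": [0, -0.5, 0], "turn": 0}, {"grip": 1, "linear": [0, -0.5, 0], "turn": 0}, {"grip": 1, "linear": [0, -0.5, 0], "turn": 0}, {"grip": 1, "linear": [0, -0.5, 0], "turn": 0}, {"grip": 1, "linear": [0, -0.5, 0], "turn": 0}, {"grip": 1, "linear": [0, -0.5, 0], "turn": 0}, {"grip": 1, "linear": [0, -0.5, 0], "turn": 0}, {"grip": 1, "linear": [0, -0.5, 0], "turn": 0}, {"grip": 1, "linear": [0, -0.3, 0], "turn": 0}, {"grip": 1, "linear": [0, 0, 0], "turn": 0}]'

```text
time_s: 10.6
tool_pos: [0.5445, 0.1276, 0.0649]
tcp_rot: [-0.0, 1.0, 0.011, 0.0]
wrist_force: [-0.3, 0.2, 0.0]
opening: -0.0002
finger_force: 0.0
```

move_arm --plan '[{"grip": 1, "linear": [0, 0, -0.8], "turn": 0}, {"grip": 1, "linear": [0.2, 1, -0.7], "turn": 0}, {"grip": 1, "linear": [0.45, 1, 0], "turn": 0}, {"grip": 1, "linear": [0.45, 1, 0], "turn": 0}, {"grip": 1, "linear": [0.45, 1, 0], "turn": 0}, {"grip": 1, "linear": [0.45, 1, 0], "turn": 0}, {"grip": 1, "linear": [0.45, 1, 0], "turn": 0}, {"grip": 1, "linear": [0, 1, 0], "turn": 0}, {"grip": 1, "linear": [0, 0.8, 0], "turn": 0}, {"grip": 1, "linear": [0, 0, 0], "turn": 0}]'

```text
time_s: 11.6
tool_pos: [0.5964, -0.0326, 0.0947]
tcp_rot: [0.001, 1.0, 0.008, -0.0]
wrist_force: [0.2, -0.6, -0.2]
opening: 0.0001
finger_force: 0.0
```

move_arm --plan '[{"grip": 1, "linear": [0, 0, 0.5], "turn": 0}, {"grip": 1, "linear": [0, 0, 0.5], "turn": 0}, {"grip": 1, "linear": [0, 0, 0.3], "turn": 0}, {"grip": 1, "linear": [0, 0, 0.2], "turn": 0}, {"grip": 1, "linear": [0, 0, 0], "turn": 0}]'

```text
time_s: 12.1
tool_pos: [0.5962, -0.0281, 0.064]
tcp_rot: [-0.0, 1.0, 0.011, -0.001]
wrist_force: [-1.0, -0.2, 0.3]
opening: -0.0001
finger_force: 0.0
```

move_arm --plan '[{"grip": 1, "linear": [0.03, -0.3, -0.03], "turn": 0}, {"grip": 1, "linear": [0, -0.5, 0], "turn": 0}, {"grip": 1, "linear": [0, -0.5, 0], "turn": 0}, {"grip": 1, "linear": [0, -0.5, 0], "turn": 0}, {"grip": 1, "linear": [0, -0.5, 0], "turn": 0}, {"grip": 1, "linear": [0, -0.5, 0], "turn": 0}, {"grip": 1, "linear": [0, -0.5, 0], "turn": 0}]'

```text
time_s: 12.8
tool_pos: [0.596, 0.0382, 0.0655]
tcp_rot: [0.0, 1.0, 0.011, 0.0]
wrist_force: [0.3, 0.6, 0.2]
opening: 0.0
finger_force: 0.1
```

Run:
```python
from h import *
d=save('side','s5.png'); cv2.imwrite('pics/s5c.png',cv2.resize(d['img'][140:350,170:450,::-1],None,fx=2.8,fy=2.8,interpolation=cv2.INTER_CUBIC))
```

```text
(no output)
```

View pics/s5c.png

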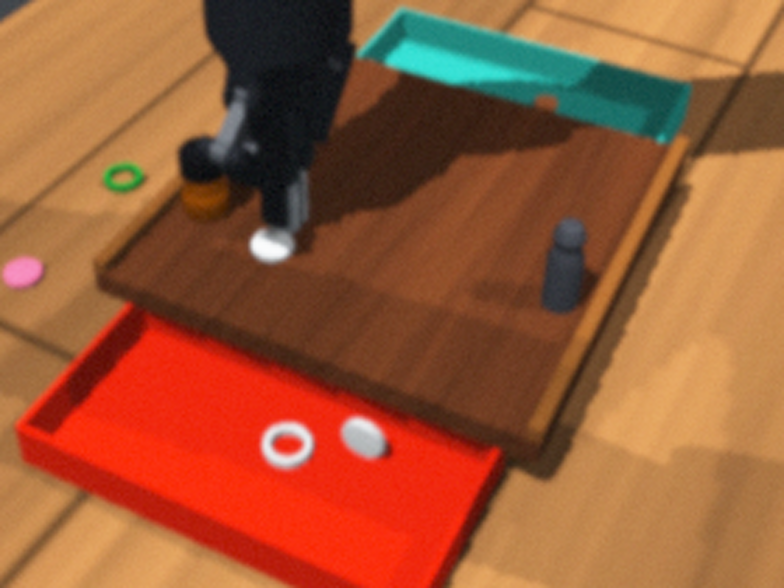

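The ring is in the tray at (288,445). The last disc at (272,245) is centred, and the jar at (205,180) has not moved. I lower 1 mm and finish.

move_arm --plan '[{"grip": 1, "linear": [0, -0.5, 0.05], "turn": 0}, {"grip": 1, "linear": [0, -0.5, 0], "turn": 0}, {"grip": 1, "linear": [0, -0.5, 0], "turn": 0}, {"grip": 1, "linear": [0, -0.5, 0], "turn": 0}, {"grip": 1, "linear": [0, -0.5, 0], "turn": 0}, {"grip": 1, "linear": [0, -0.5, 0], "turn": 0}, {"grip": 1, "linear": [0, -0.5, 0], "turn": 0}, {"grip": 1, "linear": [0, -0.5, 0], "turn": 0}, {"grip": 1, "linear": [0, -0.5, 0], "turn": 0}, {"grip": 1, "linear": [0, -0.1, 0], "turn": 0}]'

```text
time_s: 13.85
tool_pos: [0.5939, 0.1314, 0.0645]
tcp_rot: [-0.001, 1.0, 0.011, 0.0]
wrist_force: [0.4, 0.8, -0.4]
opening: 0.0001
finger_force: 0.0
```

move_arm --plan '[{"grip": 1, "linear": [0, 0, 0], "turn": 0}, {"grip": 1, "linear": [0, 0, -0.5], "turn": 0}, {"grip": 1, "linear": [0, 0, -1], "turn": 0}, {"grip": 1, "linear": [0, 0, -1], "turn": 0}, {"grip": 1, "linear": [0, 0, -1], "turn": 0}, {"grip": 1, "linear": [0, 0, -1], "turn": 0}, {"grip": 1, "linear": [0, 0, -1], "turn": 0}, {"grip": 1, "linear": [0, 0, -1], "turn": 0}, {"grip": 1, "linear": [0, 0, -0.5], "turn": 0}, {"grip": 1, "linear": [0, 0, 0], "turn": 0}]'

```text
time_s: 14.85
tool_pos: [0.5952, 0.1289, 0.2063]
tcp_rot: [-0.0, 1.0, 0.01, 0.002]
wrist_force: [0.9, -0.1, -0.1]
opening: 0.0002
finger_force: 0.0
```

Run:
```python
from h import *
d=save('side','s6.png')
```

```text
(no output)
```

View pics/s6.png

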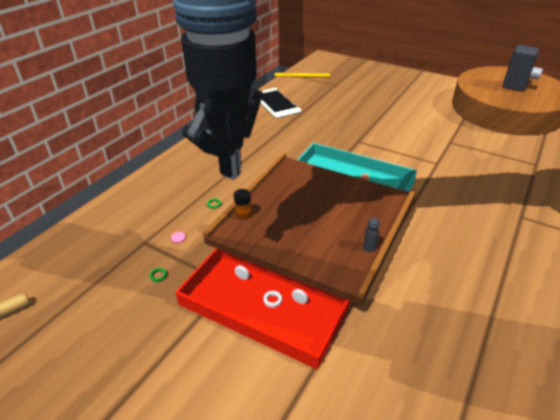

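All three are in the red tray: discs at (242,272) and (300,296), ring at (272,299). The jar and punch stand where they were, and the arm is clear.

```bash
python3 -c "
from rig import close_job; print(close_job())"
```

```text
the job is handed in; nothing more can be done
None
```

Both silver discs and the silver ring are in the red tray, the punch and jar are still standing in place, the arm is clear, and the job was handed in at about 15 s on the robot's clock.

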